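# Open the lint-filter lid of the cutting table's suction unit

## Robot

A 7-joint arm with a two-finger parallel gripper is mounted at the origin on the work surface. World frame = base frame: x ahead of the robot, y to its left, z up, the work surface at z = 0. Lengths are in mm, angles in rad, forces in N, time in s.
With the tool pointing down it reaches from about 400 to 850 mm from the base axis. Payload 4.5 kg.
Tool frame: the origin (TCP) lies midway between the tips of the shut fingers; the grasp point (between the pads) lies 19 mm behind it; z points along the fingers, y is the direction in which the jaws open and shut (so a half turn about z gives the same grasp; the last joint's range is limited). The gripper opens to 88 mm and grips with 3 to 60 N. Pads are 18 mm wide; open, the fingers measure 123 mm over their backs; the gripper's body (75 mm by 187 mm) begins 45 mm behind the grasp point.
Start: joints at [1.238, 0.689, -0.195, 1.565, 0.157, 0.902, -0.215], TCP at [224.174, -583.438, 238.743] pointing down, gripper open.
Joint ranges: [-3.01, 3.01], [-0.46, 2.08], [-1.47, 1.51], [0.13, 2.56], [-1, 4.14], [0.04, 2.09], [-2.66, 2.66]. Speed limits (rad/s): [2.57, 2.57, 3.14, 3.14, 3.14, 3.14, 3.14].

## Interface

Orientations are given as a 3x3 rotation matrix whose columns are the frame's x, y, z axes.
In Python, from plant import get_obs, grab_frame, robot, cut_out gives the robot as it stands. The module is installed in compiled form; this text tells all that it offers.
- The arm moves only by the tool carry_out, never from a script. Its argument "commands" is a list of rows, each a list of 3 entries, a list of its own where there are three numbers: the shift along the tool's x, y, z in m, then the turn about the tool's z in degrees, then the opening, from 0 (shut) to 1 (fully open). A call has 1 to 20 rows; each row is the pose to reach, as a shift and turn from the pose measured when the call began, along the tool's axes at that moment; what a row does not reach only later rows make up. A row lasts 1/10 s, in which the tool goes at most 50 mm and 8.59 degrees, less where a joint would pass 70% of its speed; a pose out of reach is approached as far as the arm can. A call with a gripper value outside its range is refused whole. The fingers move at their own pace and stop on an object; "squeeze" is the grip in N (left out, the last holds). Time passes only in rows, so rows that repeat a pose let the fingers close. It gives the time, the measured TCP pose, the force and the opening at its end, in the units of the state.
- get_obs(): the state, without advancing time (a new reading comes with each control period).
- grab_frame(name): name is "side" or "top" or "wrist"; returns a dict with "img" (400x640x3 uint8, blue, green, red), "z_map" (400x640 float32, mm along the optical axis (not along the pixel's ray), 0 where there is no reading), "mtx" (3x3 intrinsics, pixels), "dist_coeffs" ([k1, k2, p1, p2, k3] as OpenCV has them; the pictures are not rectified), "rvec" (rotation vector, rad) and "tvec" (3), from world to camera coordinates, as OpenCV has them. Camera axes: x right, y down, z forward; pixel columns grow to the right and rows downward; lengths in mm; the calibration is good to about 2 mm. A picture is of the moment at which its call begins.
- robot.close_job(): hands the job in, once; it reports no verdict.
Trained networks look in the newest picture that a camera, given by its name, has taken for a name from the list of things; names that differ only in an ending like _2 or _b are one class to them, and where a whole thing is asked for, a point or a joint stands for the part that bears it (a point fixed in the world has none). Each returns a list of dicts, best first, with "p" (0 to 1); they miss things now and then, are a little off and sometimes report something else, mostly with a low value. They report only what shows in the picture. A call takes as long as a camera call. They do not tell look-alikes from the thing itself.
- cut_out(camera, name): "region" (400x640 bool, what is visible of it) and "extent" ([left, top, right, bottom] in pixels, round what is visible of it).
The state is a dict: "time": time; "joints": joint angles; "joint_velocities": joint speeds; "effort": joint torques, N m; "tool_pos": TCP position; "tcp_rot": TCP orientation; "wrist_force": force on the tool from outside, world axes, zero at the start; "moment": the same for the moment, N m; "width": finger opening in mm.
Only numpy, scipy, OpenCV 4.12 (cv2) and the standard library are available. Lean on these libraries where they do the work, as an engineer would, in place of code of your own. Each camera call takes 0.05 s, during which the arm holds its last target.

## Task

The lint filter needs changing. Press the snap tab of the filter unit all the way in so that it releases the lid, then push the lid along between its rails, off its seat and onto the ledge, until the filter opening is completely uncovered. Slide the lid, never lift or tip it, and leave the things standing around the unit where they are.

Things in the scene. Friction and masses are not known exactly. Their poses are not given: they have to be found in the camera images.
- filter_box: Grey filter unit fixed to the table. Origin: underside, z up. In its axes x -52..78, y -112..118 mm; slideway 50 mm above the table. Filter opening (white pleats) x -30..30, y -98..-26 mm, then plain ledge to y 112. Rails 8 mm high above the slideway at x -52..-42 and 42..52, full length; equally high end stops, inner faces y -107 and 112; hose stub 44 mm wide out to y 148. The lid slides along +y.
- lid: Loose bare-metal lid, 0.25 kg, 80 (x) x 84 (y) x 6 mm; origin: centre of underside; axes as the unit's. Starts closed near (0, -62, 50) mm in the unit's axes, 1 to 3 mm behind the tab's bar, which blocks it; 2 mm play to each rail. Slides to +y with a few newtons. The opening is uncovered once its origin is past y = 16 mm in the unit's axes; it meets the end stop at 70 mm.
- rib (a point): Middle of the top of the rib that stands across the lid: rib 60 mm long (x), 10 mm thick (y), 14 mm tall above the plate. The point is 10 mm towards +y of the lid's centre and 20 mm above its underside (70 mm above the table). Push the rib's rear (-y) face; 47 mm of flat plate lies behind it.
- tab (a joint): Travel of the snap tab, m: 0 = fully out (starts 0 to 0.0015), 0.009 = fully in, at a hard stop. It goes straight down, takes about 5 to 6 N, and stays in where it is left. The lid is released from about 0.006 on; pressed in means beyond 0.0075.
- tab_top (a point): Centre of the top of the tab's black press pad, 21 (x) x 26 (y) mm, at (63, -16) mm in the unit's axes beside the +x rail, 70 mm above the table when out, 61 mm when in. From it a bar, 6 mm thick (y -19..-13), runs through the rail to x = -20 in front of the lid; it stands 5.5 mm above the slideway when out and sinks below it when in.
- ledge (a point): Point on the ledge's surface, on the centre line, where the lid's underside centre may well end: (0, 45, 50) mm in the unit's axes.
- spool: Bystander: upright black thread spool, 66 mm across, 90 mm tall, origin at the centre of its foot. Leave alone.
- tape_roll: Bystander: black tape roll lying flat, 68 mm across, 24 mm tall, origin at the centre of its underside. Leave alone.
- chalk: Bystander: white piece of tailor's chalk, 50 x 30 x 12 mm, origin at the centre of its underside. Leave alone.
Mind the look-alikes: they are no part of the job. Several things have the shape of the lid; the one meant has the colours described above.

How it is judged (in metres and radians):
On the way, in this order (a step that is already met when the one before it is completed fails the run):
1. the tab is pressed in while the lid is still on its seat (value of joint tab above 0.0075 m and y of lid in the frame of filter_box below -0.05 m), for 0.1 s.
2. the lid is pushed clear of the filter opening (y of lid in the frame of filter_box above 0.016 m), for 0.1 s.
At the end, for the whole second after the job is handed in: The tab is in (beyond 7.5 mm of 9), the lid lies flat (within 0.06 rad) and at rest between the rails on the ledge with its centre 16 to 75 mm along +y from the unit's centre, so that no part of it covers the filter opening, and the spool, tape roll and chalk are within 15 mm of where they stood (value of joint tab above 0.0075 m and y of lid in the frame of filter_box between 0.016 and 0.075 m and z of lid in the frame of filter_box between 0.046 and 0.054 m and angle between lid's own z axis and vertical below 0.06 rad and linear speed of lid below 0.01 m/s and distance of each of spool, tape_roll, chalk from where it was at the start of the episode below 0.015 m); the robot touches nothing.
It fails at once if the lid is lifted (its underside centre more than 10 mm above the slideway) (z of lid in the frame of filter_box above 0.06 m).
It fails at once if the lid is tipped by more than 0.25 rad (angle between lid's own z axis and vertical above 0.25 rad).
It fails at once if a bystander is moved by more than 30 mm (distance of any of spool, tape_roll, chalk from where it was at the start of the episode above 0.03 m).
It also fails if it takes over 38 s, if anything falls off the work surface, if the arm or the gripper's body presses on something with over 40 N, if the wrist force passes 120 N, or if a joint passes its speed limit or range.

## Working session

There is one attempt and no reset: what is moved stays moved. The work goes in short steps, Python scripts to look and compute and a tool call to move; the robot and the scene stay as the last step left them, time stands still between calls to the robot, and variables do not carry over. Pictures are saved under pics/ and viewed, and the job is handed in when it is done.

Besides the shell and the picture viewer there is one more tool, called after ">>>" by a JSON object that holds its "api" and its "payload". carry_out: Moves the arm, as the interface text tells. Its arguments: {"type":"object","properties":{"commands":{"type":"array","items":{"type":"array"}},"squeeze":{"type":"number"}},"required":["commands"]}

```bash
mkdir -p pics; cat > h.py <<'E'
import numpy as np, cv2
from plant import get_obs, grab_frame, robot, cut_out
def pts(f, mask):
    v,u=np.nonzero(mask & (f["z_map"]>0)); z=f["z_map"][v,u]
    n=cv2.undistortPoints(np.stack([u,v],1).astype(np.float64)[:,None],f["mtx"],f["dist_coeffs"])[:,0]
    c=np.c_[n*z[:,None],z]; R=cv2.Rodrigues(f["rvec"])[0]
    return (c-np.ravel(f["tvec"]))@R, u, v
def proj(f,P): return cv2.projectPoints(np.array(P,float).reshape(-1,3),f["rvec"],f["tvec"],f["mtx"],f["dist_coeffs"])[0][:,0]
E
python3 - <<'E'
from h import *
o=get_obs(); print({k:np.round(v,3).tolist() for k,v in o.items()})
for c in ["top","side"]:
    f=grab_frame(c); cv2.imwrite(f"pics/{c}0.png",f["img"])
    for n in ["filter_box","lid","tab","spool","tape_roll","chalk"]:
        for d in cut_out(c,n)[:4]:
            P,_,_=pts(f,d["region"]); print(c,n,round(d["p"],2),d["extent"],np.median(P,0).round() if len(P) else None)
E
```

```text
{'time': 0.0, 'joints': [1.238, 0.69, -0.194, 1.566, 0.157, 0.903, -0.215], 'joint_velocities': [-0.001, 0.002, -0.001, 0.001, 0.002, -0.002, -0.001], 'effort': [0.0, -52.756, -1.267, -15.343, -0.053, 0.007, 0.0], 'tool_pos': [223.826, -582.87, 237.928], 'tcp_rot': [[0.933, 0.359, -0.001], [0.359, -0.933, 0.002], [-0.0, -0.002, -1.0]], 'wrist_force': [-1.101, 0.142, -0.017], 'moment': [-0.008, -0.053, 0.067], 'width': 88.125}
top filter_box 0.74 [276.4, 126.2, 385.9, 252.5] [575.  15.  50.]
top lid 0.98 [376.4, 280.4, 421.3, 322.0] [ 312. -147.    6.]
top lid 0.92 [402.6, 214.8, 459.1, 262.8] [ 447. -215.    6.]
top lid 0.8 [203.0, 231.1, 245.6, 267.1] [411. 226.   6.]
top lid 0.6 [316.4, 190.9, 370.1, 245.5] [486. -23.  56.]
top tab 0.6 [324.3, 174.1, 367.2, 200.6] [554. -47.  67.]
top spool 0.93 [265.0, 217.8, 304.9, 249.9] [452.  90.  91.]
top spool 0.55 [256.4, 170.9, 277.5, 188.8] [565. 138.  11.]
top spool 0.24 [348.9, 107.6, 383.3, 140.3] [687. -75.  23.]
top tape_roll 0.6 [352.8, 108.6, 383.0, 142.4] [684. -75.  23.]
top chalk 0.85 [258.0, 174.2, 279.5, 192.6] [565. 139.  11.]
side filter_box 0.58 [275.0, 176.7, 401.2, 308.5] [552. -11.  49.]
side filter_box 0.58 [244.1, 185.9, 288.1, 246.4] [444.  74.  71.]
side lid 0.91 [318.6, 341.2, 391.7, 400.0] [ 444. -217.    6.]
side lid 0.82 [191.4, 173.1, 247.5, 213.1] [406. 214.   6.]
side lid 0.72 [279.2, 228.5, 350.7, 277.7] [483. -28.  55.]
side lid 0.72 [214.0, 341.6, 288.3, 400.0] [ 313. -148.    6.]
side tab 0.57 [323.6, 229.2, 370.6, 252.9] [551. -57.  66.]
side spool 0.71 [246.3, 185.5, 286.1, 247.4] [444.  74.  71.]
side spool 0.47 [406.5, 221.7, 443.2, 260.9] [681. -79.  22.]
side tape_roll 0.75 [405.8, 223.5, 445.9, 263.5] [680. -80.  22.]
side chalk 0.8 [300.4, 180.3, 321.0, 202.7] [561. 134.  11.]
```

```bash
python3 - <<'E'
import cv2
for c,(x0,y0,x1,y1) in {"top":(200,90,460,280),"side":(180,140,460,330)}.items():
    i=cv2.imread(f"pics/{c}0.png")[y0:y1,x0:x1]; cv2.imwrite(f"pics/{c}0c.png",cv2.resize(i,None,fx=2.8,fy=2.8,interpolation=cv2.INTER_CUBIC))
E
```

```text
(no output)
```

View pics/top0c.png

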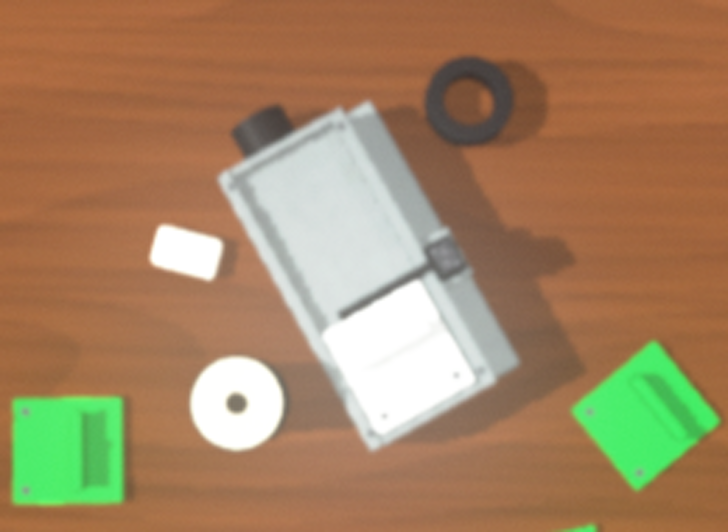

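View pics/side0c.png

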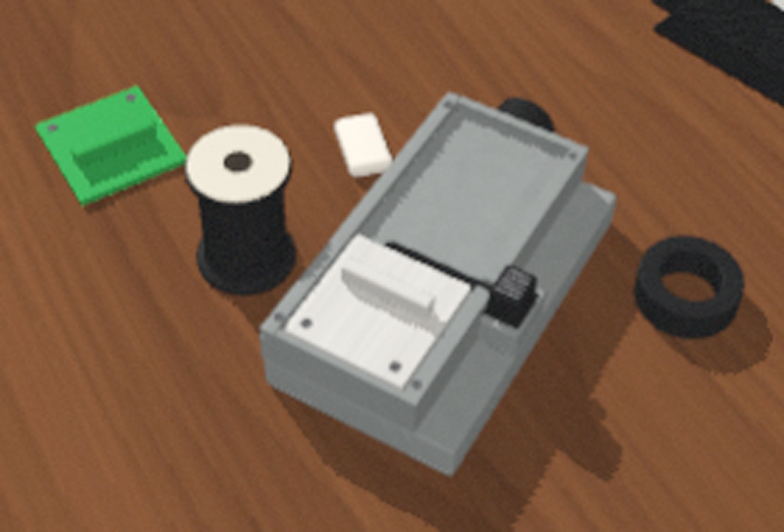

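Top view: the unit has its hose up-left. The tab pad is at about (359,182) px and the bare-metal lid at about (342,217). The spool is beside the lid on the unit's -x side. The green plates are look-alikes. Next I fit the unit's pose.

```bash
cat >> h.py <<'E'
def T(p,P):
    x,y,a=p; c,s=np.cos(a),np.sin(a); P=np.atleast_2d(np.array(P,float))
    return np.c_[x+c*P[:,0]-s*P[:,1], y+s*P[:,0]+c*P[:,1], P[:,2]]
def Ti(p,P):
    x,y,a=p; c,s=np.cos(a),np.sin(a); d=P[:,:2]-[x,y]
    return np.c_[d@[c,s], d@[-s,c], P[:,2]]
E
cat > fit.py <<'E'
from h import *
from scipy.optimize import differential_evolution, minimize
out={}
for c in ["top","side"]:
    f=grab_frame(c); P,u,v=pts(f,np.ones((400,640),bool))
    k=(np.hypot(P[:,0]-560,P[:,1]-0)<190)&(P[:,2]>40)&(P[:,2]<62)
    k&=np.hypot(P[:,0]-452,P[:,1]-85)>45
    r=cv2.minAreaRect(P[k,:2].astype(np.float32)); print(c,r,k.sum())
    Q=P[k]
    # edge-robust: choose (x,y,a) so that points lie inside the 104x230 footprint
    def cost(p):
        L=Ti(p,Q); dx=np.maximum(np.abs(L[:,0])-52,0); dy=np.maximum(np.abs(L[:,1]-3)-115,0)
        # rails high (58), slideway 50
        z=np.where((abs(L[:,0])>42)|(L[:,1]<-107)|(L[:,1]>112),58,np.where((L[:,1]>-8),50,np.nan))
        e=np.where(np.isnan(z),0,np.clip(abs(L[:,2]-z),0,6)); 
        return np.mean(np.minimum(dx+dy,15)*2+e)
    b=differential_evolution(cost,[(520,600),(-40,40),(-1.5,-0.7)],seed=1,maxiter=150,popsize=20)
    print(c,b.x.round(3),b.fun); p=b.x; out[c]=p
    L=Ti(p,P)
    m=(abs(L[:,0]-63)<16)&(abs(L[:,1]+16)<18)&(L[:,2]>63)&(L[:,2]<76); print(" pad",np.r_[L[m].mean(0),L[m].min(0),L[m].max(0),m.sum()].round(1), "want 63 -16")
    m=(abs(L[:,0])<34)&(L[:,1]<-20)&(L[:,1]>-90)&(L[:,2]>66)&(L[:,2]<76); print(" rib",np.r_[L[m].mean(0),L[m].min(0),L[m].max(0),m.sum()].round(1))
    img=cv2.resize(f["img"],None,fx=4,fy=4,interpolation=cv2.INTER_CUBIC)
    for X,col in [([(-52,-112,58),(52,-112,58),(52,118,58),(-52,118,58)],(0,0,255)),([(-42,-107,58),(42,-107,58),(42,112,58),(-42,112,58)],(255,0,0)),([(52.5,-29,70),(73.5,-29,70),(73.5,-3,70),(52.5,-3,70)],(0,255,255)),([(-30,-57,70),(30,-57,70),(30,-47,70),(-30,-47,70)],(0,160,0))]:
        cv2.polylines(img,[((proj(f,T(p,X))+.5)*4).astype(int)],True,col,1)
    q=proj(f,T(p,[(0,0,55)]))[0]*4; x0,y0=int(q[0])-300,int(q[1])-290
    cv2.imwrite(f"pics/fit_{c}.png",img[max(y0,0):y0+580,x0:x0+600])
E
python3 fit.py
```

```text
top ((562.858642578125, 6.042732238769531), (258.87542724609375, 129.90890502929688), 30.673919677734375) 5871
top [542.322   8.698  -1.035] 2.3251755359821353
 pad [ 62.9 -17.1  69.1  52.5 -30.   64.8  73.9  -4.1  75.2 133. ] want 63 -16
 rib [ -1.5 -53.4  69.4 -31.1 -58.3  66.1  28.3 -48.4  73.2 144. ]
side ((560.622314453125, 4.7686309814453125), (261.48626708984375, 131.47406005859375), 30.526472091674805) 6853
side [539.335   6.118  -1.024] 2.9110270087297034
 pad [ 63.3 -18.2  68.2  51.5 -30.   63.1  73.5  -3.9  72.8 182. ] want 63 -16
 rib [ -2.  -52.7  68.8 -31.9 -57.9  66.1  27.6 -46.2  71.7 197. ]
```

View pics/fit_top.png

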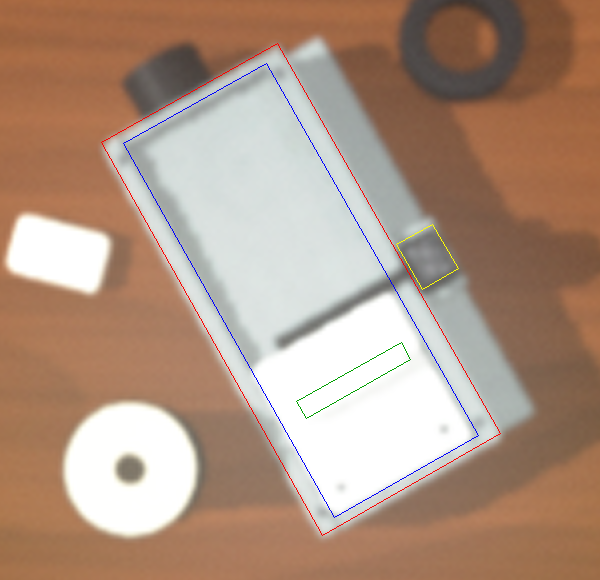

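View pics/fit_side.png

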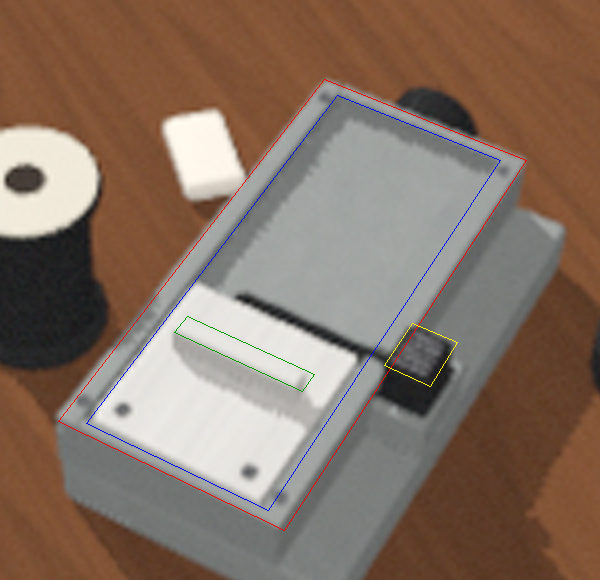

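The fit agrees with both pictures to within about 2 mm. I take the mean of the two poses.

```bash
cat > where.py <<'E'
from h import *
import sys
p=(540.8,7.4,-1.030)
def go(P):
    o=get_obs(); R=np.array(o["tcp_rot"]); t=np.array(o["tool_pos"])
    w=T(p,[P])[0]; ty=R[:,1]; turn=np.degrees(p[2]-np.arctan2(ty[1],ty[0]))
    print("t",round(o["time"],2),"tcp unit",Ti(p,t[None])[0].round(1),"goal",w.round(1),"shift mm",(R.T@(w-t)).round(1),"turn about tool z",-turn.round(2),"F",np.round(o["wrist_force"],1),"w",o["width"])
if __name__=="__main__": go([float(a) for a in sys.argv[1:4]])
E
python3 where.py 65 -16 95
```

```text
t 0.8 tcp unit [ 343.5 -575.6  238.8] goal [560.5 -56.6  95. ] shift mm [ 502.9 -371.2  143.7] turn about tool z -9.97 F [-0.6  0.2 -0.4] w 88.05863345438102
```

>>> {"api": "carry_out", "payload": {"commands": [[[0.036, -0.027, 0.0], -1, 0], [[0.072, -0.053, 0.0], -2, 0], [[0.108, -0.08, 0.0], -3, 0], [[0.144, -0.106, 0.0], -4, 0], [[0.18, -0.133, 0.0], -5, 0], [[0.216, -0.159, 0.01], -6, 0], [[0.252, -0.186, 0.02], -7, 0], [[0.288, -0.212, 0.03], -8, 0], [[0.324, -0.239, 0.04], -9, 0], [[0.36, -0.265, 0.05], -10, 0], [[0.396, -0.292, 0.06], -10, 0], [[0.432, -0.318, 0.075], -10, 0], [[0.468, -0.345, 0.09], -10, 0], [[0.503, -0.371, 0.1], -10, 0], [[0.503, -0.371, 0.12], -10, 0], [[0.503, -0.371, 0.13], -10, 0], [[0.503, -0.371, 0.144], -10, 0], [[0.503, -0.371, 0.144], -10, 0], [[0.503, -0.371, 0.144], -10, 0], [[0.503, -0.371, 0.144], -10, 0]]}}

```text
time: 2.8
tool_pos: [560.9, -57.6, 95.4]
tcp_rot: [[0.858, 0.514, 0.001], [0.514, -0.858, -0.0], [0.001, 0.001, -1.0]]
wrist_force: [-0.4, 0.9, 0.5]
width: 0.2
```

```bash
python3 where.py 65 -16 61; python3 - <<'E'
from h import *
f=grab_frame("side"); q=proj(f,[(560,-57,80)])[0].astype(int)
i=f["img"][q[1]-90:q[1]+90,q[0]-110:q[0]+110]; cv2.imwrite("pics/s1.png",cv2.resize(i,None,fx=3.2,fy=3.2))
E
```

```text
t 2.8 tcp unit [ 66.1 -16.2  95.4] goal [560.5 -56.6  61. ] shift mm [ 0.2 -1.1 34.4] turn about tool z -0.05 F [-0.4  0.9  0.5] w 0.23618961953406278
```

View pics/s1.png

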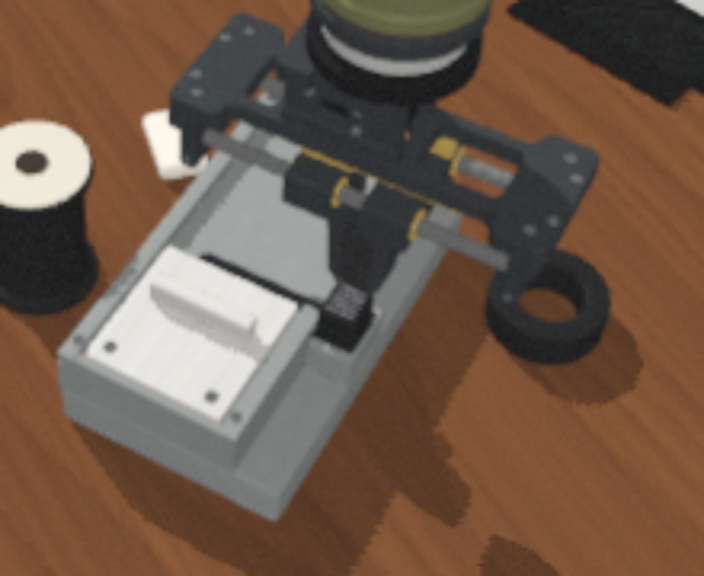

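The shut fingers stand just over the black pad (about (350,300) in the crop). Now I press.

>>> {"api": "carry_out", "payload": {"commands": [[[0, 0, 0.01], 0, 0], [[0, 0, 0.018], 0, 0], [[0, 0, 0.022], 0, 0], [[0, 0, 0.025], 0, 0], [[0, 0, 0.028], 0, 0], [[0, 0, 0.03], 0, 0], [[0, 0, 0.032], 0, 0], [[0, 0, 0.033], 0, 0], [[0, 0, 0.033], 0, 0]]}}

```text
time: 3.75
tool_pos: [560.7, -57.4, 62.4]
tcp_rot: [[0.858, 0.514, 0.001], [0.514, -0.858, -0.0], [0.0, 0.001, -1.0]]
wrist_force: [-1.6, 0.4, 3.1]
width: 0.5
```

Next I press towards the hard stop in small steps.

>>> {"api": "carry_out", "payload": {"commands": [[[0, 0, 0.001], 0, 0], [[0, 0, 0.001], 0, 0], [[0, 0, 0.002], 0, 0], [[0, 0, 0.002], 0, 0]]}}

```text
time: 4.15
tool_pos: [560.8, -57.4, 61.1]
tcp_rot: [[0.858, 0.514, 0.001], [0.514, -0.858, -0.0], [0.001, 0.001, -1.0]]
wrist_force: [-3.4, 0.6, 10.1]
width: 0.5
```

>>> {"api": "carry_out", "payload": {"commands": [[[0, 0, 0.001], 0, 0], [[0, 0, 0.002], 0, 0], [[0, 0, 0.002], 0, 0]]}}

```text
time: 4.45
tool_pos: [560.8, -57.5, 60.8]
tcp_rot: [[0.858, 0.514, 0.002], [0.514, -0.858, -0.001], [0.001, 0.002, -1.0]]
wrist_force: [-4.7, 0.9, 18.6]
width: 0.2
```

The force jumped with no further travel, so the tab is at its hard stop. Now I lift off and move behind the rib.

>>> {"api": "carry_out", "payload": {"commands": [[[0, 0, -0.02], 0, 0], [[0, 0, -0.04], 0, 0], [[-0.02, -0.022, -0.04], 0, 0], [[-0.04, -0.044, -0.04], 0, 0], [[-0.06, -0.066, -0.04], 0, 0], [[-0.06, -0.066, -0.04], 0, 0], [[-0.06, -0.066, -0.04], 0, 0]]}}

```text
time: 5.15
tool_pos: [476.2, -31.5, 100.6]
tcp_rot: [[0.857, 0.515, 0.003], [0.515, -0.857, -0.001], [0.002, 0.002, -1.0]]
wrist_force: [0.3, 0.0, 0.3]
width: 0.4
```

```bash
python3 where.py -1 -77 61; python3 - <<'E'
from h import *
p=(540.8,7.4,-1.030)
f=grab_frame("side"); q=proj(f,[(540,-30,70)])[0].astype(int)
i=f["img"][q[1]-90:q[1]+90,q[0]-110:q[0]+110]; cv2.imwrite("pics/s2.png",cv2.resize(i,None,fx=3.2,fy=3.2))
P,u,v=pts(f,np.ones((400,640),bool)); L=Ti(p,P)
m=(abs(L[:,0]-63)<9)&(abs(L[:,1]+16)<11)&(L[:,2]>50)&(L[:,2]<80); print("pad z",np.percentile(L[m,2],[10,50,90]).round(1),m.sum())
m=(abs(L[:,0])<34)&(L[:,1]<0)&(L[:,1]>-90)&(L[:,2]>66)&(L[:,2]<74); print("rib",L[m].mean(0).round(1),np.percentile(L[m,1],[5,95]).round(1),m.sum())
E
```

```text
t 5.15 tcp unit [ 1.000e-01 -7.540e+01  1.006e+02] goal [474.3 -31.4  61. ] shift mm [-1.7 -1.2 39.6] turn about tool z -0.0 F [0.3 0.  0.3] w 0.3718770373711122
pad z [58.9 60.2 61.3] 85
rib [ 14.7 -54.7  68.6] [-59.  -49.5] 89
```

View pics/s2.png

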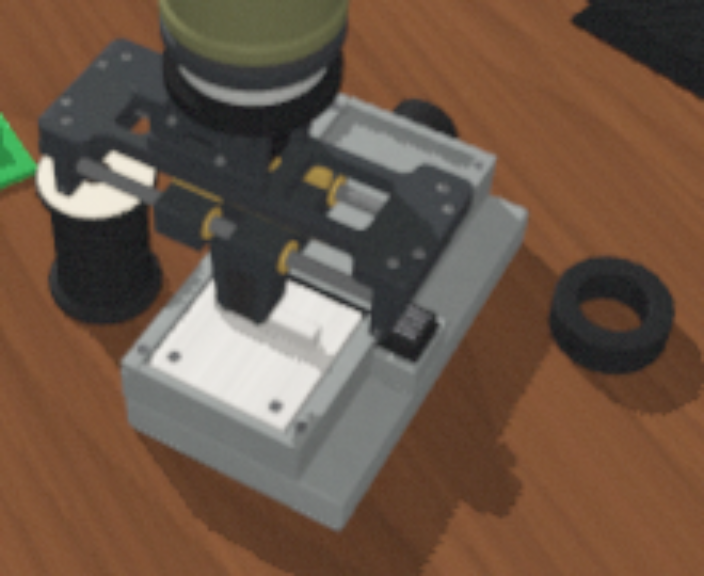

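The pad now reads about 60 mm, so the tab is in. I lower behind the rib.

>>> {"api": "carry_out", "payload": {"commands": [[[-0.005, -0.001, 0.01], 0, 0], [[-0.005, -0.001, 0.02], 0, 0], [[-0.005, -0.001, 0.028], 0, 0], [[-0.005, -0.001, 0.034], 0, 0], [[-0.005, -0.001, 0.038], 0, 0], [[-0.005, -0.001, 0.039], 0, 0]]}}

```text
time: 5.8
tool_pos: [472.5, -33.4, 61.1]
tcp_rot: [[0.858, 0.514, 0.004], [0.514, -0.858, -0.001], [0.003, 0.002, -1.0]]
wrist_force: [0.1, 0.0, -0.0]
width: 0.5
```

```bash
python3 where.py -1 -66 61; python3 - <<'E'
from h import *
f=grab_frame("side"); q=proj(f,[(500,-30,60)])[0].astype(int)
i=f["img"][q[1]-80:q[1]+80,q[0]-90:q[0]+90]; cv2.imwrite("pics/s3.png",cv2.resize(i,None,fx=3.5,fy=3.5))
E
```

```text
t 5.8 tcp unit [ -0.2 -79.6  61.1] goal [483.7 -25.7  61. ] shift mm [13.6 -0.8  0.1] turn about tool z -0.03 F [ 0.1  0.  -0. ] w 0.52954129670362
```

View pics/s3.png

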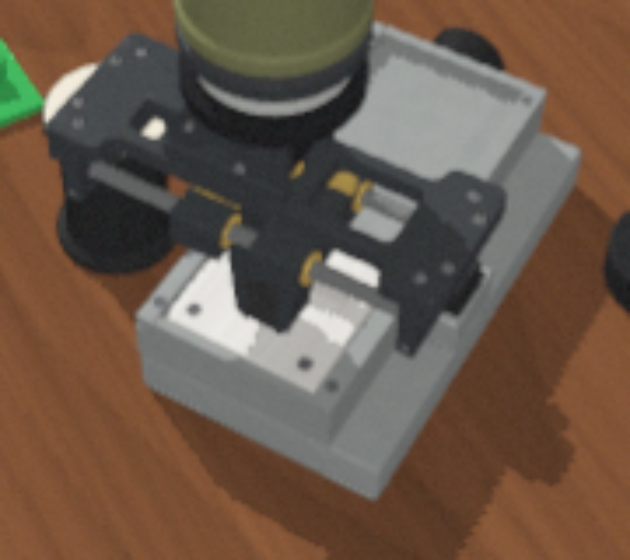

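The fingers stand behind the rib, clear of the plate. I begin with a short slow push and watch the force.

>>> {"api": "carry_out", "payload": {"commands": [[[0.006, 0, 0], 0, 0], [[0.01, 0, 0], 0, 0], [[0.013, 0, 0], 0, 0], [[0.016, 0, 0], 0, 0], [[0.02, 0, 0], 0, 0], [[0.025, 0, 0], 0, 0], [[0.03, 0, 0], 0, 0], [[0.035, 0, 0], 0, 0]]}}

```text
time: 6.65
tool_pos: [502.9, -15.2, 61.4]
tcp_rot: [[0.858, 0.514, 0.004], [0.514, -0.858, -0.001], [0.003, 0.003, -1.0]]
wrist_force: [-2.0, -1.2, 2.0]
width: 0.9
```

It slides at about 2 N, so I continue.

>>> {"api": "carry_out", "payload": {"commands": [[[0.006, 0, 0], 0, 0], [[0.012, 0, 0], 0, 0], [[0.018, 0, 0], 0, 0], [[0.024, 0, 0], 0, 0], [[0.03, 0, 0], 0, 0], [[0.036, 0, 0], 0, 0], [[0.042, 0, 0], 0, 0], [[0.048, 0, 0], 0, 0], [[0.054, 0, 0], 0, 0], [[0.06, 0, 0], 0, 0], [[0.066, 0, 0], 0, 0], [[0.071, 0, 0], 0, 0], [[0.076, 0, 0], 0, 0], [[0.08, 0, 0], 0, 0], [[0.083, 0, 0], 0, 0], [[0.085, 0, 0], 0, 0], [[0.085, 0, 0], 0, 0]]}}

```text
time: 8.35
tool_pos: [576.2, 28.8, 61.7]
tcp_rot: [[0.858, 0.514, 0.005], [0.514, -0.858, -0.0], [0.004, 0.003, -1.0]]
wrist_force: [-0.9, -0.4, -0.7]
width: 0.8
```

```bash
python3 where.py -1 40 61; python3 - <<'E'
from h import *
f=grab_frame("side"); q=proj(f,[(540,0,60)])[0].astype(int)
i=f["img"][q[1]-90:q[1]+90,q[0]-110:q[0]+110]; cv2.imwrite("pics/s4.png",cv2.resize(i,None,fx=3.2,fy=3.2))
E
```

```text
t 8.35 tcp unit [-0.1 41.4 61.7] goal [574.6  28.9  61. ] shift mm [-1.4 -0.9  0.7] turn about tool z -0.02 F [-0.9 -0.4 -0.7] w 0.7922078962322541
```

View pics/s4.png

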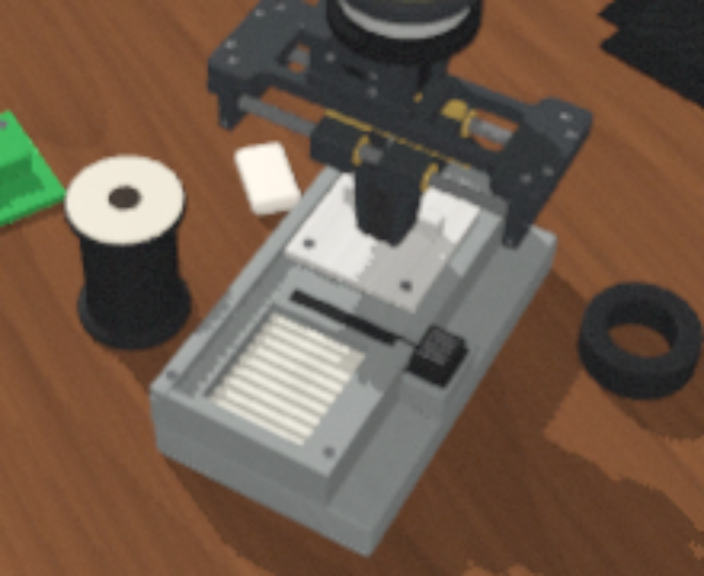

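The lid now lies on the ledge, the white pleats (around (290,380)) are fully exposed, and the bar is sunk. I back off, lift and retreat.

>>> {"api": "carry_out", "payload": {"commands": [[[-0.005, 0, 0], 0, 0], [[-0.012, 0, 0], 0, 0], [[-0.014, 0, -0.02], 0, 0], [[-0.014, 0, -0.05], 0, 0], [[-0.014, 0, -0.09], 0, 0], [[-0.014, 0, -0.13], 0, 0], [[-0.04, 0.03, -0.15], 0, 0], [[-0.07, 0.06, -0.15], 0, 0], [[-0.1, 0.09, -0.15], 0, 0], [[-0.13, 0.12, -0.15], 0, 0], [[-0.16, 0.15, -0.15], 0, 0], [[-0.19, 0.18, -0.15], 0, 0], [[-0.19, 0.18, -0.15], 0, 0], [[-0.19, 0.18, -0.15], 0, 0]]}}

```text
time: 9.8
tool_pos: [504.1, -224.4, 211.4]
tcp_rot: [[0.859, 0.512, 0.004], [0.512, -0.859, -0.0], [0.004, 0.003, -1.0]]
wrist_force: [0.1, 0.3, 0.6]
width: 0.4
```

```bash
python3 where.py 0 0 200; python3 - <<'E'
from h import *
p=(540.8,7.4,-1.030)
for c in ["top","side"]:
    f=grab_frame(c); cv2.imwrite(f"pics/end_{c}.png",f["img"])
    P,u,v=pts(f,np.ones((400,640),bool)); L=Ti(p,P)
    m=(abs(L[:,0]-63)<9)&(abs(L[:,1]+16)<11)&(L[:,2]>50)&(L[:,2]<80); print(c,"pad z",np.percentile(L[m,2],[10,50,90]).round(1),m.sum())
    m=(abs(L[:,0])<34)&(L[:,1]>0)&(L[:,1]<100)&(L[:,2]>66)&(L[:,2]<76); print("rib",L[m].mean(0).round(1),np.percentile(L[m,1],[5,95]).round(1),m.sum())
    m=(abs(L[:,0])<36)&(L[:,1]>10)&(L[:,1]<45)&(L[:,2]>45)&(L[:,2]<64); print("plate z",L[m,2].mean().round(1), np.linalg.lstsq(np.c_[L[m,:2],np.ones(m.sum())],L[m,2],rcond=None)[0].round(3))
    for n in ["spool","tape_roll","chalk"]:
        for d in cut_out(c,n)[:1]:
            P2,_,_=pts(f,d["region"]); print(c,n,round(d["p"],2),np.round(d["extent"],1),np.median(P2,0).round())
i=cv2.imread("pics/end_side.png")[140:330,180:460]; cv2.imwrite("pics/end_sc.png",cv2.resize(i,None,fx=2.8,fy=2.8))
E
```

```text
t 9.8 tcp unit [ 179.8 -150.8  211.4] goal [540.8   7.4 200. ] shift mm [ 150.1 -180.4   11.5] turn about tool z -0.21 F [0.1 0.3 0.6] w 0.37230697935658935
top pad z [59.2 61.1 62.7] 95
rib [-1.9 58.  69.5] [53.7 62.7] 146
plate z 55.7 [ 4.0000e-03 -1.7000e-02  5.6194e+01]
top spool 0.84 [264.8 216.8 304.7 249.1] [453.  89.  91.]
top tape_roll 0.69 [350.8 110.7 385.3 141.6] [684. -75.  23.]
top chalk 0.83 [255.5 172.6 276.6 189.2] [565. 140.  11.]
side pad z [58.6 60.3 61.8] 110
rib [-21.2  55.3  68.8] [51.  60.2] 51
plate z 55.2 [-1.0000e-02 -1.2000e-02  5.5328e+01]
side spool 0.92 [248.  186.3 282.2 245.6] [444.  74.  73.]
side tape_roll 0.56 [416.2 243.9 420.6 253.5] [657. -88.  24.]
side chalk 0.51 [298.  176.3 322.3 204.9] [562. 136.  10.]
```

View pics/end_sc.png

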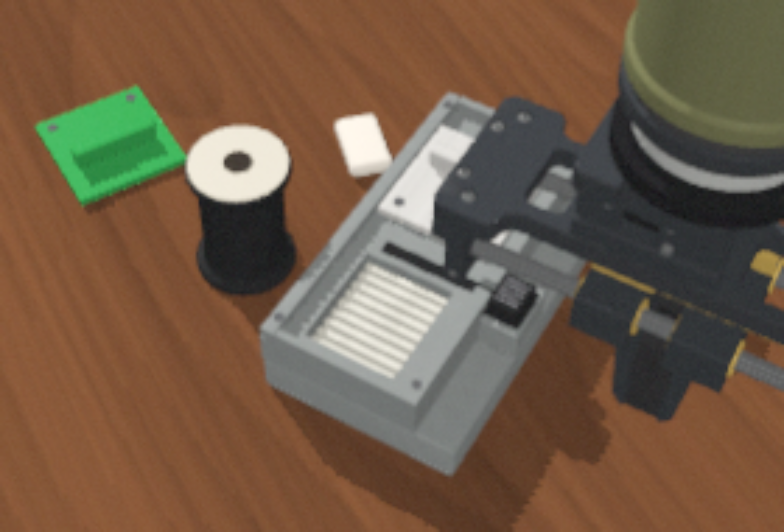

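The rib is at y of about 57, which puts the lid's centre near 47 mm, lying flat. The pad is in, and the bystanders have not moved. I hand in.

```bash
python3 -c "
from plant import robot; print(robot.close_job())"
```

```text
the job is handed in; nothing more can be done
None
```

The tab is pressed in, the lid is off the filter opening and resting on the ledge, and I handed the job in at about 10 s of the 38 s allowed. I pressed the tab with shut fingers until it hit its hard stop: the force rose from 10 to 19 N with almost no further travel. I then pushed the lid by its rib with about 2 N.

Last checks:
- **Tab:** the pad top measured 60–61 mm above the table, which is fully in.
- **Lid:** its centre is at about y = 45–48 mm in the unit's axes and it lies flat (tilt under about 0.02 rad). The side picture shows the opening clear.
- **Bystanders:** in the top view all three are within about 1 mm of where they started.
- **Robot:** the arm is well clear of everything.

One reading disagreed: the side camera placed the tape roll about 25 mm off. The gripper hid most of it in that picture, so I trusted the top view, where its position was unchanged.

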